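Load the cover carrier and run it round the guide

TASK

Hang every metal cover, legs down, astride the carrier's bar while the carrier is still in its loading leg. Then, with the bolt drawn back, push the loaded carrier round the curved guide without lifting it out, until it is fully home against the end stop with all covers still hanging, and shut the bolt fully behind it. Leave the other things on the bench alone.

Things in the scene. Friction and masses are not known exactly. Their poses are not given: they have to be found in the camera images.
- guide: Fixed curved guide on a grey base: a channel 54 mm wide, walls 16 mm high and 8 mm thick, floor 6 mm above the bench. Origin at bench level. In its frame the centreline runs from (0,0) along +x to (120,0) mm (loading leg, closed 35 mm behind the origin), then turns left a quarter circle about point bend, then runs along +y from (230,110) to the end stop at y = 315 mm.
- bend (a point): Centre of the corner's quarter circle, at bench level, at (120,110) mm in the guide's frame; the channel's centreline turns about it at 110 mm radius. Axes as the guide's.
- home (a point): Where the handle's axis stands when the carrier is home: on the channel floor at (230,170) mm in the guide's frame, axes as the guide's; the carrier then faces along the guide's +y, its front disc against the black rubber end stop that crosses the channel.
- handle (a point): Carrier, loose in the channel, 0.65 to 0.92 kg, on two smooth black discs 50 mm across, 22 mm high (2 mm play each side): one under the handle, one 120 mm ahead. The handle is an upright steel post 18 mm across at its rear, top 105 mm above the channel floor. This point is on its axis, 20 mm below the top; x points ahead, z up. At the start 0 to 12 mm along the loading leg, facing along it.
- bar (a point): Middle of the carrier's level bar, on its axis: 141 mm ahead of the handle's axis, 118 mm above the channel floor. Axes as the handle's. The bar is a flat aluminium rail, 32 mm wide and 14 mm thick; covers fit astride it between two black end plates (6 mm above its top), whose inner faces are 89 mm behind and ahead of this point. Two slim posts (10 mm wide) carry it from below.
- bolt (a joint): Sliding steel bolt, 11 mm wide, that crosses the channel just after the corner on the line y = 132 mm of the guide's frame, sliding along the guide's x. 0 = fully drawn back (channel free), 0.05 m = fully shut across it. Friction about 1.5 N, stays where left. Shut or nearly so at the start, so that it blocks the carrier.
- bolt_knob (a point): Upright black knob of the bolt, 20 mm across; this point is on its axis, 41 mm above the bench, 17 mm below its top. Moves with the bolt, from x = 74 mm (drawn back) to x = 124 mm (shut) in the guide's frame, at y = 132 mm.
- cover0_mid (a point): Instrument-case cover, an inverted U of 3 mm aluminium sheet with vent slots and a steel foot bar (6 mm wide, 14 mm high) outside each leg's lower edge: 32 mm long (its x), 52 mm over the legs (its y), 64 mm over the foot bars, 46 mm between the legs, 70 mm tall. Stands legs down at the start, open ends to +x and -x. This point is its centre, 35 mm below the top. 90 to 150 g. Two to four are there; absent ones read None.
- cover1_mid (a point): Another cover, in all respects the same as cover0; this point is its centre.
- cover2_mid (a point): Another cover, in all respects the same as cover0; this point is its centre.
- cover3_mid (a point): Another cover, in all respects the same as cover0; this point is its centre.
- screwdriver: Screwdriver lying on the bench, not part of the work.
- spool: Grey spool standing on the bench, 60 mm across, 40 mm high, not part of the work.
- stand: Small helping-hand stand on a heavy foot, 150 mm tall, not part of the work.
- mug: White mug, not part of the work.
Not all that is in view belongs to the job. What is shaped like the part that bears cover3_mid but pink is not meant.

How it is judged:
On the way, in this order (a step that is already met when the one before it is completed fails the run):
1. all covers hang on the carrier's bar, the carrier still in the loading leg (z of cover0_mid in the frame of handle between 0 and 0.016 m and y of cover0_mid in the frame of handle between -0.02 and 0.02 m and x of cover0_mid in the frame of handle between 0.06 and 0.222 m and angle between each of cover0_mid, cover1_mid, cover2_mid, cover3_mid's own z axis and vertical below 0.2 rad and z of cover1_mid in the frame of handle between 0 and 0.016 m and y of cover1_mid in the frame of handle between -0.02 and 0.02 m and x of cover1_mid in the frame of handle between 0.06 and 0.222 m and z of cover2_mid in the frame of handle between 0 and 0.016 m and y of cover2_mid in the frame of handle between -0.02 and 0.02 m and x of cover2_mid in the frame of handle between 0.06 and 0.222 m and z of cover3_mid in the frame of handle between 0 and 0.016 m and y of cover3_mid in the frame of handle between -0.02 and 0.02 m and x of cover3_mid in the frame of handle between 0.06 and 0.222 m and x of handle in the frame of guide below 0.06 m and y of handle in the frame of guide below 0.02 m), for 0.3 s.
2. the loaded carrier is on its way through the corner (z of cover0_mid in the frame of handle between 0 and 0.016 m and y of cover0_mid in the frame of handle between -0.02 and 0.02 m and x of cover0_mid in the frame of handle between 0.06 and 0.222 m and angle between each of cover0_mid, cover1_mid, cover2_mid, cover3_mid's own z axis and vertical below 0.2 rad and z of cover1_mid in the frame of handle between 0 and 0.016 m and y of cover1_mid in the frame of handle between -0.02 and 0.02 m and x of cover1_mid in the frame of handle between 0.06 and 0.222 m and z of cover2_mid in the frame of handle between 0 and 0.016 m and y of cover2_mid in the frame of handle between -0.02 and 0.02 m and x of cover2_mid in the frame of handle between 0.06 and 0.222 m and z of cover3_mid in the frame of handle between 0 and 0.016 m and y of cover3_mid in the frame of handle between -0.02 and 0.02 m and x of cover3_mid in the frame of handle between 0.06 and 0.222 m and x of handle in the frame of guide above 0.16 m and y of handle in the frame of guide below 0.11 m), for 0.05 s.
3. the carrier is home against the end stop, with all covers hanging (z of cover0_mid in the frame of handle between 0 and 0.016 m and y of cover0_mid in the frame of handle between -0.02 and 0.02 m and x of cover0_mid in the frame of handle between 0.06 and 0.222 m and angle between each of cover0_mid, cover1_mid, cover2_mid, cover3_mid's own z axis and vertical below 0.2 rad and z of cover1_mid in the frame of handle between 0 and 0.016 m and y of cover1_mid in the frame of handle between -0.02 and 0.02 m and x of cover1_mid in the frame of handle between 0.06 and 0.222 m and z of cover2_mid in the frame of handle between 0 and 0.016 m and y of cover2_mid in the frame of handle between -0.02 and 0.02 m and x of cover2_mid in the frame of handle between 0.06 and 0.222 m and z of cover3_mid in the frame of handle between 0 and 0.016 m and y of cover3_mid in the frame of handle between -0.02 and 0.02 m and x of cover3_mid in the frame of handle between 0.06 and 0.222 m and y of handle in the frame of guide above 0.163 m and x of handle in the frame of guide between 0.222 and 0.238 m and angle between the x axis of handle and the y axis of guide, either way round below 0.12 rad and z of handle in the frame of guide below 0.098 m and angle between handle's own z axis and vertical below 0.1 rad), for 0.2 s.
At the end, for the whole second after the job is handed in: All covers present hang on the bar between its collars, legs down (within 0.2 rad of upright); the carrier stands in the guide within 7 mm of the end stop, and the bolt is shut behind it (at least 44 of 50 mm) (all of step 3 and value of joint bolt above 0.044 m); the robot touches nothing.
It fails at once if the carrier is lifted out of the guide or tipped (z of handle in the frame of guide above 0.107 m or angle between handle's own z axis and vertical above 0.3 rad).
It fails at once if another thing on the bench is disturbed (distance of any of screwdriver, spool, stand, mug from where it was at the start of the episode above 0.03 m).
Of cover0, cover1, cover2, cover3 only 2 to 4 are there at a start; the rules pass over those that are not, and their reading is None.
At some moment in a run one of cover0, cover1, cover2, cover3 may be knocked a few centimetres aside while the robot is not near it.
It also fails if it takes over 210 s, if anything falls off the work surface, if the arm or the gripper's body presses on something with over 40 N, if the wrist force passes 120 N, or if a joint passes its speed limit or range.

ROBOT

A 6-joint arm with a two-finger parallel gripper is mounted at the origin on the work surface. World frame = base frame: x ahead of the robot, y to its left, z up, the work surface at z = 0. Lengths are in m, angles in rad, forces in N, time in s.
With the tool pointing down it reaches from about 0.4 to 0.825 m from the base axis. Payload 7 kg.
Tool frame: the origin (TCP) lies on the centre line of the jaws, within the pads' length; the fingertips stand 22 mm ahead of it and the grasp point (between the pads) lies 3 mm ahead of it; z points along the fingers, y is the line along which they close (so a half turn about z gives the same grasp; the last joint's range is limited). The gripper opens to 88 mm and grips with 3 to 60 N. Pads are 19 mm wide; open, the fingers measure 130 mm over their backs; the gripper's body (78 mm by 193 mm) begins 47 mm behind the grasp point.
Start: joints at [1.497, 0.359, 0.012, 0, -1.224, -0.288], TCP at [0.239, 0.631, 0.249] pointing down, gripper open.
Joint ranges: [-3.07, 3.07], [-1.43, 2.12], [-1.02, 1.25], [-3.03, 1.67], [-3.05, -0], [-3.03, 3.03]. Speed limits (rad/s): [2.39, 2.39, 3.01, 3.14, 3.14, 3.14].

INTERFACE

Orientations are given as [roll, pitch, yaw] about the fixed x, y, z axes, in that order (R = Rz(yaw) Ry(pitch) Rx(roll)).
In Python, from station import monitor, viewer, order gives the robot as it stands. The module is installed in compiled form; this text tells all that it offers.
- The arm moves only by the tool servo_tool, never from a script. Its argument "targets" is a list of rows, each an object with "angular": the turn, a rotation vector about the tool's x, y, z in degrees, a list of three; "xyz": the shift along the tool's x, y, z in cm, a list of three; "claw": the finger opening in cm, from 0 to 8.76. A call has 1 to 20 rows; each row shifts and turns the commanded pose from where the row before left it, along the tool's axes as they then stand; what a row does not reach is not made up. A row lasts 1/10 s, in which the tool goes at most 50 mm and 8.59 degrees, less where a joint would pass 70% of its speed; a pose out of reach is approached as far as the arm can. A call is refused whole if a number of a shift passes 5 or a number of a turn 8.59, either way. A call with a gripper value outside its range is refused whole. The fingers move at their own pace and stop on an object; "force" is the grip in N (left out, the last holds). Time passes only in rows, so rows that do not move let the fingers close. It gives the time, the measured TCP pose, the force, the opening and the grip force at its end, in the units of the state.
- monitor.get_state(): the state, without advancing time (a new reading comes with each control period).
- viewer.grab_frame(name): name is "scene" or "top" or "wrist"; returns a dict with "color" (420x560x3 uint8, blue, green, red), "fovy" (degrees; the focal length in pixels is half the picture's height over the tangent of half this angle, whatever the lens; pixels are square), "cx", "cy" (the principal point, pixels), "R" (3x3) and "t" (3): a world point X has camera coordinates R X + t. Camera axes: x right, y down, z forward; pixel columns grow to the right and rows downward; lengths in m; the calibration is good to about 2 mm. A picture is of the moment at which its call begins. There is no depth.
- order.job_done(): hands the job in; it is judged then, once.
The state is a dict: "t": time; "q": joint angles; "qd": joint speeds; "joint_efforts": joint torques, N m; "eef_pos": TCP position; "ee_rot": TCP orientation; "force": force on the tool from outside, world axes, zero at the start; "moment": the same for the moment, N m; "width": finger opening in m; "gripper_force": force on a finger pad.
Only numpy, scipy, OpenCV 4.12 (cv2) and the standard library are available. Lean on these libraries where they do the work, as an engineer would, in place of code of your own. Each camera call takes 0.05 s, during which the arm holds its last target. There are 200 camera calls.

## Working session

There is one attempt and no reset: what is moved stays moved. The work goes in short steps, Python scripts to look and compute and a tool call to move; the robot and the scene stay as the last step left them, time stands still between calls to the robot, and variables do not carry over. Pictures are saved under pics/ and viewed, at most 14 in all, crops included, and the job is handed in when it is done.

Besides the shell and the picture viewer there is one more tool, called after "Call:" by a JSON object that holds its "method" and its "body". servo_tool: Moves the arm, as the interface text tells. Its arguments: {"type":"object","properties":{"targets":{"type":"array"},"force":{"type":"number"}},"required":["targets"]}

```bash
mkdir -p pics; python3 - <<'E'
from station import monitor, viewer
import cv2,pickle
s=monitor.get_state();print(s)
for n in ["scene","top","wrist"]:
    f=viewer.grab_frame(n);pickle.dump(f,open(f'pics/{n}0.pkl','wb'));cv2.imwrite(f'pics/{n}0.png',f['color'])
    print(n,f['fovy'],f['cx'],f['cy'],f['R'].round(3).tolist(),f['t'])
E
```

```text
{'t': 0.0, 'q': array([ 1.49708647e+00,  3.59431383e-01,  1.10530749e-02, -3.43843562e-04,
       -1.22409917e+00, -2.88048183e-01]), 'qd': array([-0.00083696, -0.00054535,  0.00096861,  0.00059305, -0.00093272,
        0.00054561]), 'joint_efforts': array([-1.84541437e-03, -5.82711983e+01,  2.93053079e+01,  6.99680284e+00,
        6.86382395e-03, -1.73519720e-04]), 'eef_pos': array([0.23879212, 0.63086496, 0.2475925 ]), 'ee_rot': array([ 3.13988894e+00, -1.67714710e-04, -3.61875008e-01]), 'force': array([ 0.73833891, -0.40569243,  0.04950098]), 'moment': array([0.03394398, 0.01676785, 0.05370532]), 'gripper_force': 0.0, 'width': 0.08763099695105996}
scene 46.030065370396215 278.9433901975243 209.6753489259726 [[0.153, 0.988, 0.004], [0.735, -0.111, -0.669], [-0.66, 0.106, -0.744]] [-0.0803974  -0.3363869   1.76208968]
top 44.765559679372096 278.79337945897174 217.11498672922042 [[0.024, -1.0, 0.017], [-0.989, -0.026, -0.144], [0.144, -0.014, -0.989]] [-0.01542318  0.5515697   1.39225624]
wrist 58.259896938838 274.9381717461132 207.367853846017 [[-0.354, -0.935, 0.002], [-0.903, 0.343, 0.259], [-0.243, 0.09, -0.966]] [ 0.67370833 -0.03295575  0.39065834]
```

View pics/scene0.png

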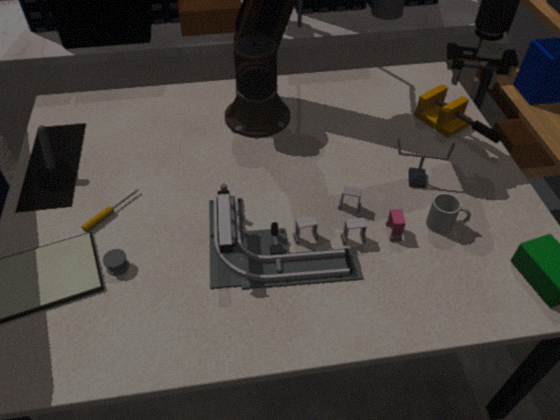

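View pics/top0.png

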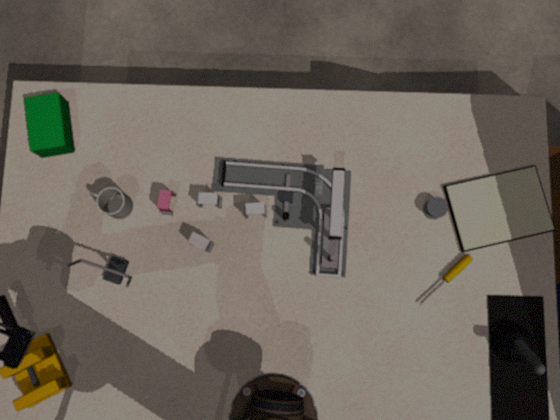

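The scene shows three white or grey covers, at top-view pixels (207,198), (255,209) and (200,241). A pink decoy is at (165,200) and the mug at (111,202). The guide's loading leg runs up the image from (330,265), then turns left to the end stop at about (222,172). The bolt knob is at about (286,213) and the handle at about (330,240). I'll take one close crop to check this.

```bash
python3 - <<'E'
import cv2,pickle,numpy as np
f=pickle.load(open('pics/top0.pkl','rb'))['color']
c=f[145:285,150:360]
c=cv2.resize(c,None,fx=3.8,fy=3.8,interpolation=cv2.INTER_CUBIC)
c=(255*(c/255.)**0.6).astype('uint8')
for i in range(150,360,10):
    cv2.putText(c,str(i),(int((i-150)*3.8),8),0,.3,(0,255,255)) if i%20==10 else 0
    cv2.line(c,(int((i-150)*3.8),10),(int((i-150)*3.8),14),(0,255,255))
for j in range(150,285,10):
    cv2.putText(c,str(j),(0,int((j-145)*3.8)+3),0,.3,(0,255,255))
cv2.imwrite('pics/topc.png',c)
w=pickle.load(open('pics/wrist0.pkl','rb'))['color'];cv2.imwrite('pics/wristb.png',(255*(w/255.)**0.6).astype('uint8'))
E
```

```text
(no output)
```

View pics/topc.png

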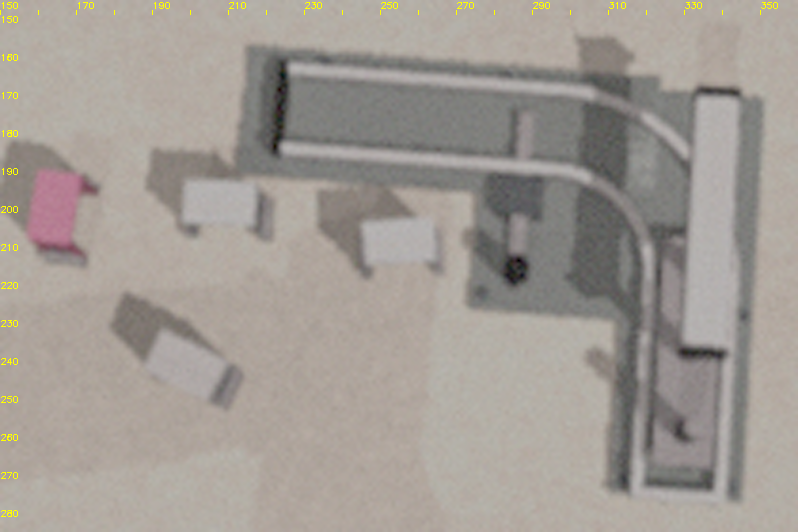

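View pics/wristb.png

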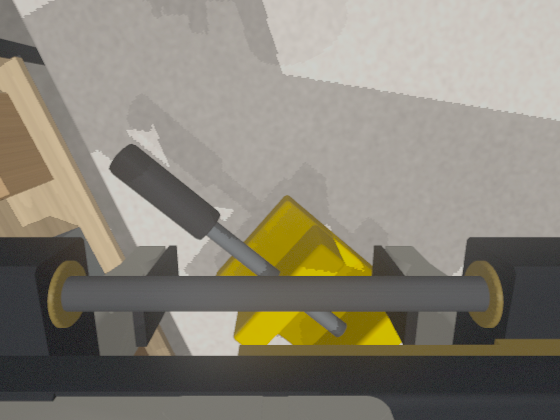

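The crop confirms three grey covers, centred at about (207,198), (255,209) and (199,242). The pink one at (165,200) is the decoy. The guide has its end stop at u≈224, its rear wall at v≈274 and the knob at about (286,215). Next I'll fit the guide pose and the cover poses from these pixels.

```bash
cat > h.py <<'E'
import numpy as np,cv2,pickle
from scipy.optimize import least_squares
def ray(f,uv,z):
    fl=f['color'].shape[0]/2/np.tan(np.radians(f['fovy'])/2)
    uv=np.atleast_2d(uv).astype(float)
    d=np.c_[(uv[:,0]-f['cx'])/fl,(uv[:,1]-f['cy'])/fl,np.ones(len(uv))]@f['R']
    c=-f['R'].T@f['t']
    return c+d*((z-c[2])/d[:,2])[:,None]
def proj(f,X):
    fl=f['color'].shape[0]/2/np.tan(np.radians(f['fovy'])/2)
    p=np.atleast_2d(X)@f['R'].T+f['t']
    return np.c_[f['cx']+fl*p[:,0]/p[:,2],f['cy']+fl*p[:,1]/p[:,2]]
E
python3 - <<'E'
from h import *
f=pickle.load(open('pics/top0.pkl','rb'))
Z=lambda *a:np.array(a)/3.8+[150,145]-0.37
L=[('x',.261,Z((290,70),(400,78),(590,93))),('x',.199,Z((280,149),(400,157),(570,168))),('y',.031,Z((636,490),(648,260))),('y',-.031,Z((722,490),(726,400))),('x',-.039,Z((640,491),(720,491)))]
L2=[('y',.315,Z((287,80),(283,140)))]
W=[(a,v,ray(f,p,.022)[:,:2]) for a,v,p in L+L2]
def res(p):
    c,s=np.cos(p[2]),np.sin(p[2]);r=[]
    for a,v,w in W:
        g=(w-p[:2])@np.array([[c,-s],[s,c]])
        r+=list(g[:,0 if a=='x' else 1]-v)
    return np.array(r)
o=least_squares(res,[.4,-.1,0]);print('guide',o.x,(o.fun*1000).round(1))
x,y,t=o.x
G=lambda gx,gy:np.array([x+gx*np.cos(t)-gy*np.sin(t),y+gx*np.sin(t)+gy*np.cos(t)])
for n,p in dict(org=(0,0),home=(.23,.17),knobback=(.074,.132),knobshut=(.124,.132)).items(): print(n,G(*p).round(4),np.hypot(*G(*p)).round(3))
k=ray(f,Z((515,268)),.058)[0]; print('knob',k); 
R=np.array([[np.cos(t),-np.sin(t)],[np.sin(t),np.cos(t)]])
print('knob in guide',R.T@(k[:2]-[x,y]))
b=ray(f,Z((690,352),(725,354),(696,90),(740,92)),.131);print('bar ends guide',((b[:,:2]-[x,y])@R).round(4).tolist())
# covers
m=f['color'];hsv=cv2.cvtColor(m,cv2.COLOR_BGR2HSV);g=m.min(2)
print('vals cover',m[198,207],m[209,255],m[240,198],'bench',m[230,240],m[185,240])
# top faces by hand from crop, zoomed corners
for n,q in dict(a=[(184,181),(256,181),(256,226),(184,226)],b=[(362,218),(436,218),(437,262),(364,262)],c=[(165,330),(228,358),(208,402),(147,368)]).items():
    w=ray(f,Z(*q),.070)[:,:2];print(n,w.mean(0).round(4),'edges',[np.linalg.norm(w[i]-w[i-1]).round(3) for i in range(4)],'ang',np.degrees(np.arctan2(*(w[1]-w[0])[::-1])).round(1))
E
```

```text
guide [ 0.43473249 -0.1467448  -0.0411686 ] [-0.5 -0.9 -2.6  0.1  0.1  0.5  1.5  1.7  0.   0.2 -0.3  3.6 -1.4 -2.1]
org [ 0.4347 -0.1467] 0.459
home [0.6715 0.0136] 0.672
knobback [ 0.5141 -0.0179] 0.514
knobshut [ 0.5641 -0.02  ] 0.564
knob [ 0.55511645 -0.01888272  0.058     ]
knob in guide [0.11501953 0.13270838]
bar ends guide [[0.0537, 0.0101], [0.054, -0.014], [0.2388, 0.0152], [0.2395, -0.0158]]
vals cover [132 134 141] [140 141 146] [127 129 138] bench [114 124 139] [135 136 143]
a [0.595  0.1965] edges [np.float64(0.033), np.float64(0.052), np.float64(0.033), np.float64(0.052)] ang -88.4
b [0.5717 0.0654] edges [np.float64(0.032), np.float64(0.054), np.float64(0.032), np.float64(0.053)] ang -88.5
c [0.4772 0.215 ] edges [np.float64(0.03), np.float64(0.05), np.float64(0.034), np.float64(0.05)] ang -112.5
```

Call:
{"method": "servo_tool", "body": {"targets": [{"angular": [0,0,-6.9],"xyz": [0,0,0],"claw": 8.7},{"angular": [0,0,-6.9],"xyz": [0,0,0],"claw": 8.7},{"angular": [0,0,-6.9],"xyz": [0,0,0],"claw": 8.7},{"angular": [0,0,0],"xyz": [1.8,3.8,0],"claw": 8.7},{"angular": [0,0,0],"xyz": [1.8,3.8,0],"claw": 8.7},{"angular": [0,0,0],"xyz": [1.8,3.8,0],"claw": 8.7},{"angular": [0,0,0],"xyz": [1.8,3.8,0],"claw": 8.7},{"angular": [0,0,0],"xyz": [1.8,3.8,0],"claw": 8.7},{"angular": [0,0,0],"xyz": [1.8,3.8,0],"claw": 8.7},{"angular": [0,0,0],"xyz": [1.8,3.8,0],"claw": 8.7},{"angular": [0,0,0],"xyz": [1.8,3.8,0],"claw": 8.7},{"angular": [0,0,0],"xyz": [1.8,3.8,0],"claw": 8.7},{"angular": [0,0,0],"xyz": [1.8,3.8,0],"claw": 8.7},{"angular": [0,0,0],"xyz": [1.8,3.8,0],"claw": 8.7},{"angular": [0,0,0],"xyz": [1.8,3.8,0],"claw": 8.7},{"angular": [0,0,0],"xyz": [1.8,3.8,0],"claw": 8.7},{"angular": [0,0,0],"xyz": [0,0,0],"claw": 8.7},{"angular": [0,0,0],"xyz": [0,0,0],"claw": 8.7},{"angular": [0,0,0],"xyz": [0,0,0],"claw": 8.7}]}}

```text
t: 2.05
eef_pos: [0.4725, 0.1375, 0.2485]
ee_rot: [-3.142, 0.0, -0.0]
force: [0.4, 0.8, -0.3]
width: 0.0866
gripper_force: 0.0
```

```bash
cat >> h.py <<'E'
def snap(n,tag):
    from station import viewer
    f=viewer.grab_frame(n);pickle.dump(f,open(f'pics/{tag}.pkl','wb'))
    c=f['color'];cv2.imwrite(f'pics/{tag}.png',(255*(c/255.)**0.6).astype('uint8'));return f
def st():
    from station import monitor
    s=monitor.get_state();print('t',round(s['t'],2),'p',s['eef_pos'].round(4),'rpy',np.degrees(s['ee_rot']).round(2),'F',s['force'].round(1),'w',round(s['width'],4),'gf',round(s['gripper_force'],1));return s
E
python3 -c "
from h import *
st();f=snap('wrist','w1');print(proj(f,[[.595,.1965,.07],[.5717,.0654,.07],[.4772,.215,.07]]).round(0))"
```

```text
t 2.05 p [0.4725 0.1375 0.2485] rpy [-1.8e+02  1.0e-02 -3.0e-02] F [ 0.4  0.8 -0.3] w 0.0866 gf 0.0
[[198.  35.]
 [366.  67.]
 [184. 185.]]
```

View pics/w1.png

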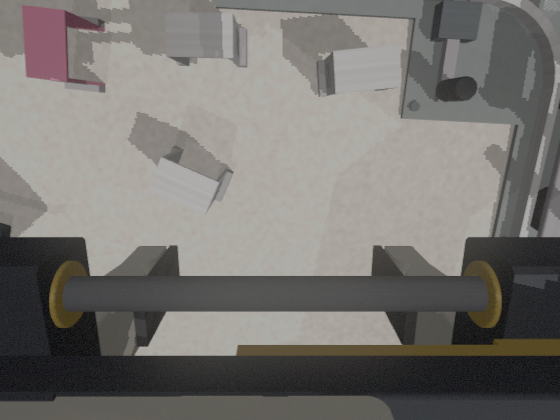

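The wrist view shows the covers' top faces centred at about (197,35), (367,70) and (187,185). These match the predictions to within a few pixels. The knob is at (459,89) and the pink decoy at (46,44).

```bash
python3 - <<'E'
from h import *
f=pickle.load(open('pics/w1.pkl','rb'))
for n,q in dict(a=[(166,13),(221,13),(225,56),(167,57)],b=[(331,52),(398,46),(402,87),(338,94)],c=[(168,158),(220,182),(205,211),(152,188)]).items():
    w=ray(f,q,.070)[:,:2];d=(w[1]+w[2]-w[0]-w[3])
    print(n,w.mean(0).round(4),'edges',[np.linalg.norm(w[i]-w[i-1]).round(3) for i in range(4)],'long dir',np.degrees(np.arctan2(d[1],d[0])).round(1))
k=ray(f,(463,86),.058)[0];print('knob',k)
E
```

```text
a [0.5949 0.1989] edges [np.float64(0.031), np.float64(0.042), np.float64(0.031), np.float64(0.045)] long dir -89.6
b [0.5694 0.0643] edges [np.float64(0.032), np.float64(0.052), np.float64(0.031), np.float64(0.051)] long dir -84.6
c [0.4771 0.2126] edges [np.float64(0.03), np.float64(0.047), np.float64(0.029), np.float64(0.049)] long dir -115.2
knob [ 0.55791818 -0.01852409  0.058     ]
```

Call:
{"method": "servo_tool", "body": {"targets": [{"angular": [0,0,0],"xyz": [3.3,2.4,0],"claw": 8.7},{"angular": [0,0,0],"xyz": [3.2,2.4,0],"claw": 8.7},{"angular": [0,0,0],"xyz": [3.2,2.5,0],"claw": 8.7},{"angular": [0,0,-5],"xyz": [0,0,3],"claw": 8.7},{"angular": [0,0,0],"xyz": [0,0,4],"claw": 8.7},{"angular": [0,0,0],"xyz": [0,0,4],"claw": 8.7},{"angular": [0,0,0],"xyz": [0,0,3],"claw": 8.7},{"angular": [0,0,0],"xyz": [0,0,3],"claw": 8.7},{"angular": [0,0,0],"xyz": [0,0,2.8],"claw": 8.7},{"angular": [0,0,0],"xyz": [0,0,0],"claw": 8.7},{"angular": [0,0,0],"xyz": [0,0,0],"claw": 4.6},{"angular": [0,0,0],"xyz": [0,0,0],"claw": 4.6},{"angular": [0,0,0],"xyz": [0,0,0],"claw": 4.6},{"angular": [0,0,0],"xyz": [0,0,0],"claw": 4.6},{"angular": [0,0,0],"xyz": [0,0,0],"claw": 4.6},{"angular": [0,0,0],"xyz": [0,0,0],"claw": 4.6},{"angular": [0,0,0],"xyz": [0,0,0],"claw": 4.6},{"angular": [0,0,0],"xyz": [0,0,0],"claw": 4.6}], "force": 15}}

```text
t: 3.9
eef_pos: [0.5701, 0.0643, 0.0514]
ee_rot: [-3.141, -0.001, 0.087]
force: [-2.9, 0.4, 6.3]
width: 0.0522
gripper_force: 15.0
```

Call:
{"method": "servo_tool", "body": {"targets": [{"angular": [0,0,0],"xyz": [0,0,-1],"claw": 4.6},{"angular": [0,0,0],"xyz": [0,0,-2],"claw": 4.6},{"angular": [0,0,0],"xyz": [0,0,-3],"claw": 4.6},{"angular": [0,0,0],"xyz": [0,0,-3],"claw": 4.6},{"angular": [0,0,0],"xyz": [0,0,-3],"claw": 4.6},{"angular": [0,0,2.4],"xyz": [0,0,-2.5],"claw": 4.6},{"angular": [0,0,2.5],"xyz": [0,0,-1.5],"claw": 4.6},{"angular": [0,0,2.5],"xyz": [0,0,0],"claw": 4.6},{"angular": [0,0,0],"xyz": [0,0,0],"claw": 4.6},{"angular": [0,0,0],"xyz": [0,0,0],"claw": 4.6}]}}

```text
t: 4.9
eef_pos: [0.5692, 0.0639, 0.2104]
ee_rot: [3.141, 0.001, -0.041]
force: [-0.0, 0.4, -1.4]
width: 0.0519
gripper_force: 15.0
```

```bash
cat >> h.py <<'E'
def togo(s,x,y,z,yawdeg):
    from scipy.spatial.transform import Rotation as Ro
    R=Ro.from_euler('xyz',s['ee_rot']).as_matrix()
    print('togo tool cm',(R.T@(np.array([x,y,z])-s['eef_pos'])*100).round(2),'turn z',round(-(yawdeg-np.degrees(s['ee_rot'][2])),2))
E
python3 -c "
from h import *
s=st();togo(s,.6256,-.1556,s['eef_pos'][2],-2.4);snap('wrist','w2')"
```

```text
t 4.9 p [0.5692 0.0639 0.2104] rpy [ 1.7999e+02  4.0000e-02 -2.3700e+00] F [-0.   0.4 -1.4] w 0.0519 gf 15.0
togo tool cm [ 6.55 21.7  -0.  ] turn z 0.03
```

View pics/w2.png

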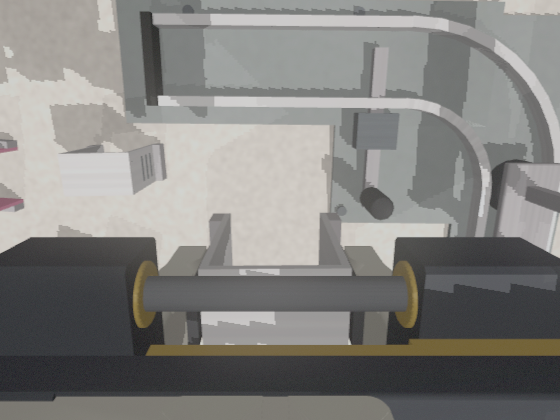

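The cover is held square. The guide's walls run along rows ~20 and ~102, the stop face is at u≈160, and the knob is at about (382,209).

```bash
python3 - <<'E'
from h import *
f=pickle.load(open('pics/w2.pkl','rb'))
x,y,t=.43473,-.14674,-.04117
R=np.array([[np.cos(t),-np.sin(t)],[np.sin(t),np.cos(t)]])
P=ray(f,[(200,20),(400,22),(200,102),(400,103),(160,60)],.022)
print(((P[:,:2]-[x,y])@R).round(4).tolist())
P=ray(f,[(384,210)],.058);print('knob',((P[:,:2]-[x,y])@R).round(4),P)
E
```

```text
[[0.2606, 0.2745], [0.2591, 0.1168], [0.1984, 0.2778], [0.1975, 0.1115], [0.2311, 0.3084]]
knob [[0.1152 0.1288]] [[ 0.55512052 -0.0228377   0.058     ]]
```

Call:
{"method": "servo_tool", "body": {"targets": [{"angular": [0,0,0],"xyz": [2,4,0],"claw": 4.6},{"angular": [0,0,0],"xyz": [2,4,0],"claw": 4.6},{"angular": [0,0,0],"xyz": [1,4,0],"claw": 4.6},{"angular": [0,0,0],"xyz": [1,4,0],"claw": 4.6},{"angular": [0,0,0],"xyz": [0.5,4,0],"claw": 4.6},{"angular": [0,0,0],"xyz": [0,1.7,0],"claw": 4.6},{"angular": [0,0,0],"xyz": [0,0,0],"claw": 4.6},{"angular": [0,0,0],"xyz": [0,0,0],"claw": 4.6},{"angular": [0,0,0],"xyz": [0,0,0],"claw": 4.6}]}}

```text
t: 5.85
eef_pos: [0.6253, -0.1545, 0.2104]
ee_rot: [-3.141, 0.0, -0.041]
force: [-0.4, -0.5, -1.6]
width: 0.052
gripper_force: 15.0
```

```bash
python3 -c "
from h import *
s=st();togo(s,.6256,-.1556,.118,-2.4);f=snap('wrist','w3');print(proj(f,[[.5806+.089,-.1537-.0037+.016,.131],[.5806+.089,-.1537-.0037-.016,.131]]))"
```

```text
t 5.85 p [ 0.6253 -0.1545  0.2104] rpy [-1.7999e+02  2.0000e-02 -2.3700e+00] F [-0.4 -0.5 -1.6] w 0.052 gf 15.0
togo tool cm [0.04 0.11 9.24] turn z 0.03
[[248.14307481 152.82724725]
 [304.13799398 150.48907804]]
```

View pics/w3.png

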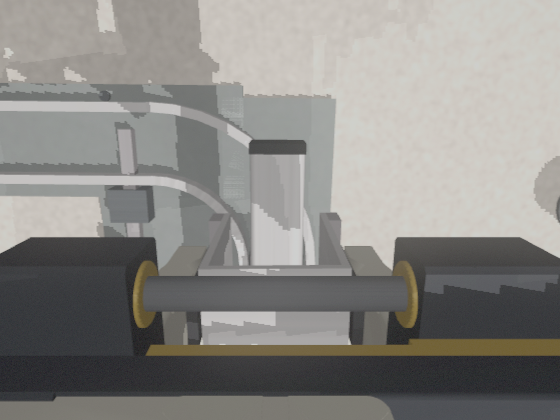

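The bar's edges are at u≈249 and 304, where they were predicted (248/304), and the held cover is centred at u≈275. I can lower it now.

Call:
{"method": "servo_tool", "body": {"targets": [{"angular": [0,0,0],"xyz": [0,0.1,2],"claw": 4.6},{"angular": [0,0,0],"xyz": [0,0,2],"claw": 4.6},{"angular": [0,0,0],"xyz": [0,0,2],"claw": 4.6},{"angular": [0,0,0],"xyz": [0,0,1.5],"claw": 4.6},{"angular": [0,0,0],"xyz": [0,0,1],"claw": 4.6},{"angular": [0,0,0],"xyz": [0,0,0.8],"claw": 4.6},{"angular": [0,0,0],"xyz": [0,0,0],"claw": 4.6},{"angular": [0,0,0],"xyz": [0,0,0],"claw": 4.6}]}}

```text
t: 6.7
eef_pos: [0.6257, -0.1563, 0.1181]
ee_rot: [3.141, -0.001, -0.042]
force: [-0.1, 1.0, -0.7]
width: 0.0525
gripper_force: 15.0
```

Call:
{"method": "servo_tool", "body": {"targets": [{"angular": [0,0,0],"xyz": [0,0,0.2],"claw": 4.6},{"angular": [0,0,0],"xyz": [0,0,0],"claw": 7.5},{"angular": [0,0,0],"xyz": [0,0,0],"claw": 8},{"angular": [0,0,0],"xyz": [0,0,0],"claw": 8},{"angular": [0,0,0],"xyz": [0,0,0],"claw": 8},{"angular": [0,0,0],"xyz": [0,0,-2],"claw": 8},{"angular": [0,0,0],"xyz": [0,0,-4],"claw": 8},{"angular": [0,0,0],"xyz": [0,0,-4],"claw": 8},{"angular": [0,0,-2.4],"xyz": [0,0,-3.5],"claw": 8.7},{"angular": [0,0,0],"xyz": [-1.2,-4,0],"claw": 8.7},{"angular": [0,0,0],"xyz": [-1.2,-4,0],"claw": 8.7},{"angular": [0,0,0],"xyz": [-1.2,-4,0],"claw": 8.7},{"angular": [0,0,0],"xyz": [-1.2,-4,0],"claw": 8.7},{"angular": [0,0,0],"xyz": [-1.2,-4,0],"claw": 8.7},{"angular": [0,0,0],"xyz": [-1.2,-4,0],"claw": 8.7},{"angular": [0,0,0],"xyz": [-1.2,-4,0],"claw": 8.7},{"angular": [0,0,0],"xyz": [-1.2,-4,0],"claw": 8.7},{"angular": [0,0,0],"xyz": [0,0,0],"claw": 8.7},{"angular": [0,0,0],"xyz": [0,0,0],"claw": 8.7}]}}

```text
t: 8.6
eef_pos: [0.5292, 0.1646, 0.2507]
ee_rot: [-3.142, -0.0, 0.002]
force: [-0.3, -0.2, 0.8]
width: 0.087
gripper_force: 0.0
```

```bash
python3 -c "
from h import *
s=st();w=snap('wrist','w4');t=snap('top','t4')
print(proj(w,[[.595,.1975,.07],[.477,.2135,.07]]).round(0))
c=lambda f,g:(255*(f/255.)**g).astype('uint8')
a=c(w['color'],.6)[:240];b=cv2.resize(c(t['color'],.6)[140:285,150:360],None,fx=2.5,fy=2.5,interpolation=2)
o=np.zeros((600,560,3),'uint8');o[:240]=a;o[240:240+min(360,b.shape[0]),:525]=b[:360];cv2.imwrite('pics/m4.png',o)"
```

```text
t 8.6 p [0.5292 0.1646 0.2507] rpy [-1.8e+02 -1.0e-02  1.0e-01] F [-0.3 -0.2  0.8] w 0.087 gf 0.0
[[234. 111.]
 [220. 247.]]
```

View pics/m4.png

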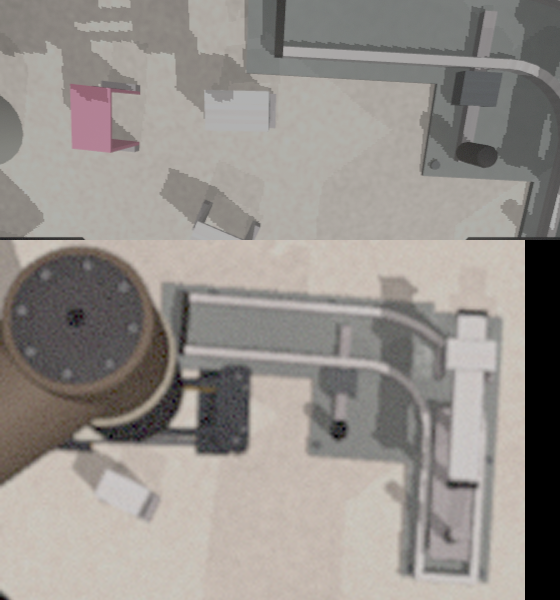

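The first cover hangs astride the bar. Cover a's top face is centred at about (238,110) in the wrist view, which puts it at (0.595, 0.1945) with yaw 0. Cover c has not moved.

Call:
{"method": "servo_tool", "body": {"targets": [{"angular": [0,0,0],"xyz": [3.3,-1.5,0],"claw": 8.7},{"angular": [0,0,0],"xyz": [3.3,-1.5,0],"claw": 8.7},{"angular": [0,0,0],"xyz": [0,0,3],"claw": 8.7},{"angular": [0,0,0],"xyz": [0,0,4],"claw": 8.7},{"angular": [0,0,0],"xyz": [0,0,4],"claw": 8.7},{"angular": [0,0,0],"xyz": [0,0,3],"claw": 8.7},{"angular": [0,0,0],"xyz": [0,0,3],"claw": 8.7},{"angular": [0,0,0],"xyz": [0,0,3],"claw": 8.7},{"angular": [0,0,0],"xyz": [0,0,0],"claw": 8.7},{"angular": [0,0,0],"xyz": [0,0,0],"claw": 4.6},{"angular": [0,0,0],"xyz": [0,0,0],"claw": 4.6},{"angular": [0,0,0],"xyz": [0,0,0],"claw": 4.6},{"angular": [0,0,0],"xyz": [0,0,0],"claw": 4.6},{"angular": [0,0,0],"xyz": [0,0,0],"claw": 4.6},{"angular": [0,0,0],"xyz": [0,0,0],"claw": 4.6},{"angular": [0,0,0],"xyz": [0,0,0],"claw": 4.6}], "force": 15}}

```text
t: 10.3
eef_pos: [0.596, 0.194, 0.0515]
ee_rot: [-3.141, -0.001, -0.0]
force: [-1.4, -0.2, 6.7]
width: 0.0519
gripper_force: 15.0
```

Call:
{"method": "servo_tool", "body": {"targets": [{"angular": [0,0,0],"xyz": [0,0,-1],"claw": 4.6},{"angular": [0,0,0],"xyz": [0,0,-3],"claw": 4.6},{"angular": [0,0,0],"xyz": [0,0,-4],"claw": 4.6},{"angular": [0,0,0],"xyz": [0,0,-4],"claw": 4.6},{"angular": [0,0,2.4],"xyz": [0,0,-4],"claw": 4.6},{"angular": [0,0,0],"xyz": [0,4,0],"claw": 4.6},{"angular": [0,0,0],"xyz": [0,4,0],"claw": 4.6},{"angular": [0,0,0],"xyz": [0,4,0],"claw": 4.6},{"angular": [0,0,0],"xyz": [0,4,0],"claw": 4.6},{"angular": [0,0,0],"xyz": [0,4,0],"claw": 4.6},{"angular": [0,0,0],"xyz": [0,4,0],"claw": 4.6},{"angular": [0,0,0],"xyz": [0,4,0],"claw": 4.6},{"angular": [0,0,0],"xyz": [0,4,0],"claw": 4.6},{"angular": [0,0,0],"xyz": [-0.1,2.8,0],"claw": 4.6},{"angular": [0,0,0],"xyz": [0,0,0],"claw": 4.6},{"angular": [0,0,0],"xyz": [0,0,0],"claw": 4.6},{"angular": [0,0,0],"xyz": [0,0,0],"claw": 4.6}]}}

```text
t: 12.0
eef_pos: [0.5796, -0.1535, 0.2107]
ee_rot: [-3.141, 0.0, -0.042]
force: [0.6, 0.6, -1.6]
width: 0.0518
gripper_force: 15.0
```

```bash
python3 -c "
from h import *
s=st();togo(s,.5806,-.1542,.116,-2.4)"
```

```text
t 12.0 p [ 0.5796 -0.1535  0.2107] rpy [-1.7999e+02  1.0000e-02 -2.4200e+00] F [ 0.6  0.6 -1.6] w 0.0518 gf 15.0
togo tool cm [0.1  0.06 9.47] turn z -0.02
```

Call:
{"method": "servo_tool", "body": {"targets": [{"angular": [0,0,0],"xyz": [0.1,0.1,2],"claw": 4.6},{"angular": [0,0,0],"xyz": [0,0,3],"claw": 4.6},{"angular": [0,0,0],"xyz": [0,0,2],"claw": 4.6},{"angular": [0,0,0],"xyz": [0,0,1.5],"claw": 4.6},{"angular": [0,0,0],"xyz": [0,0,1],"claw": 4.6},{"angular": [0,0,0],"xyz": [0,0,0],"claw": 4.6},{"angular": [0,0,0],"xyz": [0,0,0],"claw": 8},{"angular": [0,0,0],"xyz": [0,0,0],"claw": 8},{"angular": [0,0,0],"xyz": [0,0,0],"claw": 8},{"angular": [0,0,0],"xyz": [0,0,0],"claw": 8},{"angular": [0,0,0],"xyz": [0,0,-2],"claw": 8},{"angular": [0,0,0],"xyz": [0,0,-4],"claw": 8},{"angular": [0,0,0],"xyz": [0,0,-4],"claw": 8},{"angular": [0,0,-2.4],"xyz": [0,0,-3.5],"claw": 8.7}]}}

```text
t: 13.4
eef_pos: [0.5808, -0.1553, 0.253]
ee_rot: [3.141, -0.001, -0.0]
force: [0.6, 0.5, -0.1]
width: 0.0839
gripper_force: 0.0
```

Call:
{"method": "servo_tool", "body": {"targets": [{"angular": [0,0,0],"xyz": [-1.6,-3.9,0],"claw": 8.7},{"angular": [0,0,0],"xyz": [-1.6,-3.9,0],"claw": 8.7},{"angular": [0,0,0],"xyz": [-1.6,-3.9,0],"claw": 8.7},{"angular": [0,0,0],"xyz": [-1.6,-3.9,0],"claw": 8.7},{"angular": [0,0,0],"xyz": [-1.6,-3.9,0],"claw": 8.7},{"angular": [0,0,0],"xyz": [-1.6,-3.9,0],"claw": 8.7},{"angular": [0,0,0],"xyz": [-1.6,-3.9,0],"claw": 8.7},{"angular": [0,0,0],"xyz": [-1.6,-3.9,0],"claw": 8.7},{"angular": [0,0,0],"xyz": [-1.6,-3.9,0],"claw": 8.7},{"angular": [0,0,0],"xyz": [0,0,0],"claw": 8.7},{"angular": [0,0,0],"xyz": [0,0,0],"claw": 8.7}]}}

```text
t: 14.5
eef_pos: [0.4365, 0.1967, 0.2508]
ee_rot: [-3.141, -0.0, 0.002]
force: [-1.0, -0.6, -0.0]
width: 0.0872
gripper_force: 0.0
```

```bash
python3 -c "
from h import *
s=st();w=snap('wrist','w5');t=snap('top','t5')
print(proj(w,[[.477,.2135,.07]]).round(0))
c=lambda f,g:(255*(f/255.)**g).astype('uint8')
a=c(w['color'],.6)[:240];b=cv2.resize(c(t['color'],.6)[140:285,150:360],None,fx=2.5,fy=2.5,interpolation=2)
o=np.zeros((600,560,3),'uint8');o[:240]=a;o[240:240+min(360,b.shape[0]),:525]=b[:360];cv2.imwrite('pics/m5.png',o)"
```

```text
t 14.5 p [0.4365 0.1967 0.2508] rpy [-1.7998e+02 -2.0000e-02  1.1000e-01] F [-1.  -0.6 -0. ] w 0.0872 gf 0.0
[[254. 142.]]
```

View pics/m5.png

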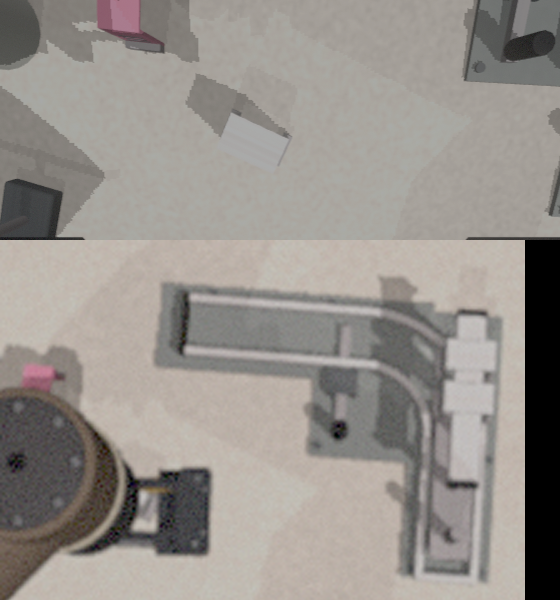

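Two covers hang on the bar. Cover c's top face has corners at about (231,112), (290,137), (278,166) and (221,137), centre (255,138). That puts it at (0.480, 0.213) with yaw −24°.

Call:
{"method": "servo_tool", "body": {"targets": [{"angular": [0,0,0],"xyz": [2.2,-0.8,0],"claw": 8.7},{"angular": [0,0,0],"xyz": [2.1,-0.8,0],"claw": 8.7},{"angular": [0,0,8],"xyz": [0,0,0],"claw": 8.7},{"angular": [0,0,8],"xyz": [0,0,0],"claw": 8.7},{"angular": [0,0,8],"xyz": [0,0,0],"claw": 8.7},{"angular": [0,0,0],"xyz": [0,0,3],"claw": 8.7},{"angular": [0,0,0],"xyz": [0,0,4],"claw": 8.7},{"angular": [0,0,0],"xyz": [0,0,4],"claw": 8.7},{"angular": [0,0,0],"xyz": [0,0,3],"claw": 8.7},{"angular": [0,0,0],"xyz": [0,0,3],"claw": 8.7},{"angular": [0,0,0],"xyz": [0,0,3],"claw": 8.7},{"angular": [0,0,0],"xyz": [0,0,0],"claw": 8.7},{"angular": [0,0,0],"xyz": [0,0,0],"claw": 4.6},{"angular": [0,0,0],"xyz": [0,0,0],"claw": 4.6},{"angular": [0,0,0],"xyz": [0,0,0],"claw": 4.6},{"angular": [0,0,0],"xyz": [0,0,0],"claw": 4.6},{"angular": [0,0,0],"xyz": [0,0,0],"claw": 4.6},{"angular": [0,0,0],"xyz": [0,0,0],"claw": 4.6},{"angular": [0,0,0],"xyz": [0,0,0],"claw": 4.6}], "force": 15}}

```text
t: 16.5
eef_pos: [0.4803, 0.2124, 0.0514]
ee_rot: [-3.14, -0.001, -0.419]
force: [-1.2, 0.8, 6.6]
width: 0.0518
gripper_force: 15.0
```

Call:
{"method": "servo_tool", "body": {"targets": [{"angular": [0,0,0],"xyz": [0,0,-1],"claw": 4.6},{"angular": [0,0,0],"xyz": [0,0,-3],"claw": 4.6},{"angular": [0,0,0],"xyz": [0,0,-4],"claw": 4.6},{"angular": [0,0,0],"xyz": [0,0,-4],"claw": 4.6},{"angular": [0,0,-7.2],"xyz": [0,0,-4],"claw": 4.6},{"angular": [0,0,-7.2],"xyz": [0,0,0],"claw": 4.6},{"angular": [0,0,-7.2],"xyz": [0,0,0],"claw": 4.6},{"angular": [0,0,0],"xyz": [0.8,4,0],"claw": 4.6},{"angular": [0,0,0],"xyz": [0.8,4,0],"claw": 4.6},{"angular": [0,0,0],"xyz": [0.8,4,0],"claw": 4.6},{"angular": [0,0,0],"xyz": [0.8,4,0],"claw": 4.6},{"angular": [0,0,0],"xyz": [0.8,4,0],"claw": 4.6},{"angular": [0,0,0],"xyz": [0.8,4,0],"claw": 4.6},{"angular": [0,0,0],"xyz": [0.8,4,0],"claw": 4.6},{"angular": [0,0,0],"xyz": [0.8,4,0],"claw": 4.6},{"angular": [0,0,0],"xyz": [0.7,4.2,0],"claw": 4.6},{"angular": [0,0,0],"xyz": [0,0,0],"claw": 4.6},{"angular": [0,0,0],"xyz": [0,0,0],"claw": 4.6},{"angular": [0,0,0],"xyz": [0,0,0],"claw": 4.6}]}}

```text
t: 18.4
eef_pos: [0.5351, -0.1523, 0.2106]
ee_rot: [-3.141, 0.0, -0.042]
force: [-0.8, 0.4, -1.4]
width: 0.052
gripper_force: 15.0
```

```bash
python3 -c "
from h import *
s=st();togo(s,.5356,-.1523,.116,-2.4)"
```

```text
t 18.4 p [ 0.5351 -0.1523  0.2106] rpy [-1.7999e+02  2.0000e-02 -2.4300e+00] F [-0.8  0.4 -1.4] w 0.052 gf 15.0
togo tool cm [ 0.05 -0.    9.46] turn z -0.03
```

Call:
{"method": "servo_tool", "body": {"targets": [{"angular": [0,0,0],"xyz": [0.1,0,2],"claw": 4.6},{"angular": [0,0,0],"xyz": [0,0,3],"claw": 4.6},{"angular": [0,0,0],"xyz": [0,0,2],"claw": 4.6},{"angular": [0,0,0],"xyz": [0,0,1.5],"claw": 4.6},{"angular": [0,0,0],"xyz": [0,0,1],"claw": 4.6},{"angular": [0,0,0],"xyz": [0,0,0],"claw": 4.6},{"angular": [0,0,0],"xyz": [0,0,0],"claw": 8},{"angular": [0,0,0],"xyz": [0,0,0],"claw": 8},{"angular": [0,0,0],"xyz": [0,0,0],"claw": 8},{"angular": [0,0,0],"xyz": [0,0,0],"claw": 8},{"angular": [0,0,0],"xyz": [0,0,-2],"claw": 8},{"angular": [0,0,0],"xyz": [0,0,-4],"claw": 8},{"angular": [0,0,0],"xyz": [0,0,-4],"claw": 8},{"angular": [0,0,0],"xyz": [-3,0,-3],"claw": 8},{"angular": [0,0,0],"xyz": [-4,-2,0],"claw": 8},{"angular": [0,0,0],"xyz": [-3,-4,0],"claw": 8},{"angular": [0,0,0],"xyz": [0,-2,0],"claw": 8},{"angular": [0,0,0],"xyz": [0,0,0],"claw": 8},{"angular": [0,0,0],"xyz": [0,0,0],"claw": 8}]}}

```text
t: 20.3
eef_pos: [0.4401, -0.0684, 0.2461]
ee_rot: [-3.141, -0.001, -0.041]
force: [0.4, -0.8, -0.2]
width: 0.08
gripper_force: 0.0
```

```bash
python3 -c "
from h import *
s=st();w=snap('wrist','w6')
G=lambda gx,gy,z:[.43473+gx+gy*.0412,-.14674-.0412*gx+gy,z]
print('knob top shut/115',proj(w,[G(.124,.132,.058),G(.115,.132,.058)]).round(0),'block',proj(w,[G(.15,.132,.0),G(.18,.132,0)]).round(0),'handle',proj(w,[G(.005,0,.111),G(.005,0,.091)]).round(0))
c=lambda f,g:(255*(f/255.)**g).astype('uint8')
o=np.zeros((600,800,3),'uint8');o[:260,:560]=c(w['color'],.6)[:260]
L=lambda n:pickle.load(open('pics/%s.pkl'%n,'rb'))['color']
def cr(n,u,v,X,Y):
    o[Y:Y+330,X:X+260]=cv2.resize(c(L(n),.5)[v:v+66,u:u+52],(260,330),interpolation=2)
    print(n,'crop origin',u,v,'scale 5')
cr('scene0',250,212,0,268);cr('w2',350,100,268,268);cr('w3',104,180,536,268)
cv2.imwrite('pics/m6.png',o)"
```

```text
t 20.3 p [ 0.4401 -0.0684  0.2461] rpy [-1.7998e+02 -7.0000e-02 -2.3500e+00] F [ 0.4 -0.8 -0.2] w 0.08 gf 0.0
knob top shut/115 [[207.  38.]
 [208.  50.]] block [[217.  19.]
 [215. -17.]] handle [[380. 199.]
 [373. 193.]]
scene0 crop origin 250 212 scale 5
w2 crop origin 350 100 scale 5
w3 crop origin 104 180 scale 5
```

View pics/m6.png

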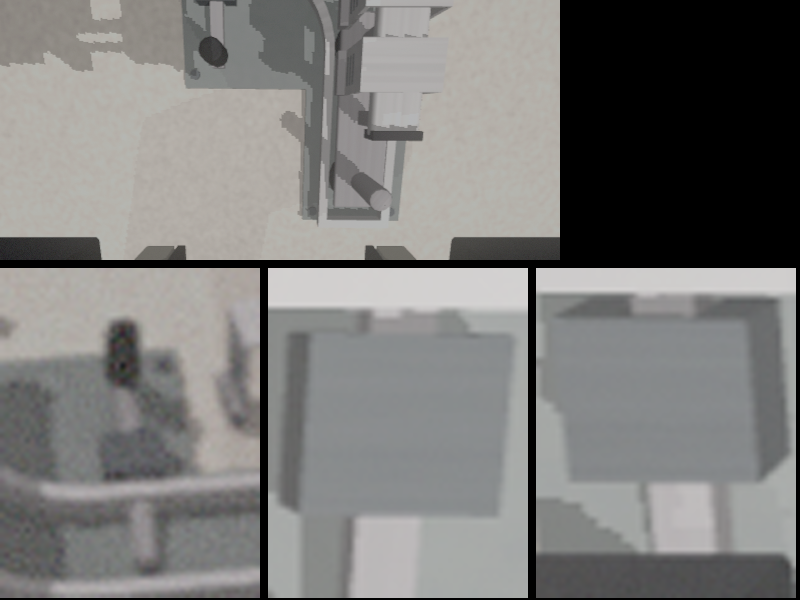

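The mosaic shows the handle top at (380,199), exactly as predicted, and the knob top at about (211,50). The covers hang on the bar. I'll triangulate the bolt block's top from its corners in w2 and w3.

```bash
python3 - <<'E'
from h import *
L=lambda n:pickle.load(open('pics/%s.pkl'%n,'rb'))
a,b=L('w2'),L('w3')
pa=(np.array([(310,335),(512,335),(498,515),(300,513)])-[268,268])/5+[350,100]
pb=(np.array([(556,318),(746,320),(757,480),(572,480)])-[536,268])/5+[104,180]
def P(f):
    fl=210/np.tan(np.radians(f['fovy'])/2)
    return np.array([[fl,0,f['cx']],[0,fl,f['cy']],[0,0,1]])@np.c_[f['R'],f['t']]
X=cv2.triangulatePoints(P(a),P(b),pa.T,pb.T);X=(X[:3]/X[3]).T;print(X.round(4))
x,y,t=.43473,-.14674,-.04117
R=np.array([[np.cos(t),-np.sin(t)],[np.sin(t),np.cos(t)]])
print(((X[:,:2]-[x,y])@R).round(4))
s=st();togo(s,.4347+.115+.132*.0412,-.1467-.115*.0412+.132,.060,-92.4)
E
```

```text
[[ 0.6298 -0.0086  0.024 ]
 [ 0.6283 -0.042   0.0246]
 [ 0.599  -0.0406  0.0255]
 [ 0.6004 -0.0072  0.0248]]
[[0.1892 0.1461]
 [0.1891 0.1126]
 [0.1597 0.1129]
 [0.1598 0.1463]]
t 20.35 p [ 0.4402 -0.0688  0.2458] rpy [-1.8e+02 -3.0e-02 -2.4e+00] F [-0.9  0.5  0.3] w 0.0799 gf 0.0
togo tool cm [11.27 -5.41 18.58] turn z 90.0
```

Call:
{"method": "servo_tool", "body": {"targets": [{"angular": [0,0,8.2],"xyz": [3.8,-1.7,0],"claw": 6},{"angular": [0,0,-8.2],"xyz": [0,0,0],"claw": 6},{"angular": [0,0,0],"xyz": [3.8,-1.7,0],"claw": 5},{"angular": [0,0,0],"xyz": [3.7,-1.7,0],"claw": 5},{"angular": [0,0,8.2],"xyz": [0,0,0],"claw": 5},{"angular": [0,0,8.2],"xyz": [0,0,0],"claw": 5},{"angular": [0,0,8.2],"xyz": [0,0,0],"claw": 5},{"angular": [0,0,8.2],"xyz": [0,0,0],"claw": 5},{"angular": [0,0,8.2],"xyz": [0,0,0],"claw": 5},{"angular": [0,0,8.2],"xyz": [0,0,0],"claw": 5},{"angular": [0,0,8.2],"xyz": [0,0,0],"claw": 5},{"angular": [0,0,8.2],"xyz": [0,0,0],"claw": 5},{"angular": [0,0,8.2],"xyz": [0,0,0],"claw": 5},{"angular": [0,0,8.2],"xyz": [0,0,0],"claw": 5},{"angular": [0,0,8],"xyz": [0,0,0],"claw": 5},{"angular": [0,0,0],"xyz": [0,0,0],"claw": 4.5},{"angular": [0,0,0],"xyz": [0,0,0],"claw": 4.5},{"angular": [0,0,0],"xyz": [0,0,0],"claw": 4.5}]}}

```text
t: 22.15
eef_pos: [0.5552, -0.0229, 0.2453]
ee_rot: [3.141, -0.0, -1.611]
force: [0.1, 0.8, -1.0]
width: 0.0454
gripper_force: 0.0
```

```bash
python3 -c "
from h import *
s=st();togo(s,.555,-.0219,.056,-92.4)"
```

```text
t 22.15 p [ 0.5552 -0.0229  0.2453] rpy [ 1.7997e+02 -1.0000e-02 -9.2280e+01] F [ 0.1  0.8 -1. ] w 0.0454 gf 0.0
togo tool cm [-1.000e-01  1.000e-02  1.893e+01] turn z 0.12
```

Call:
{"method": "servo_tool", "body": {"targets": [{"angular": [0,0,0],"xyz": [-0.1,0,4],"claw": 4.5},{"angular": [0,0,0],"xyz": [0,0,4],"claw": 4.5},{"angular": [0,0,0],"xyz": [0,0,4],"claw": 4.5},{"angular": [0,0,0],"xyz": [0,0,3],"claw": 4.5},{"angular": [0,0,0],"xyz": [0,0,2],"claw": 4.5},{"angular": [0,0,0],"xyz": [0,0,1.9],"claw": 4.5},{"angular": [0,0,0],"xyz": [0,0,0],"claw": 4.5},{"angular": [0,0,0],"xyz": [0,0,0],"claw": 1.5},{"angular": [0,0,0],"xyz": [0,0,0],"claw": 1.5},{"angular": [0,0,0],"xyz": [0,0,0],"claw": 1.5},{"angular": [0,0,0],"xyz": [0,0,0],"claw": 1.5},{"angular": [0,0,0],"xyz": [0,0,0],"claw": 1.5},{"angular": [0,0,0],"xyz": [0,0,0],"claw": 1.5}], "force": 15}}

```text
t: 23.45
eef_pos: [0.5558, -0.0213, 0.0576]
ee_rot: [-3.14, 0.0, -1.613]
force: [-1.1, 0.4, 6.5]
width: 0.0199
gripper_force: 15.0
```

Call:
{"method": "servo_tool", "body": {"targets": [{"angular": [0,0,0],"xyz": [0,0.6,0],"claw": 1.5},{"angular": [0,0,0],"xyz": [0,0.8,0],"claw": 1.5},{"angular": [0,0,0],"xyz": [0,0.8,0],"claw": 1.5},{"angular": [0,0,0],"xyz": [0,0.8,0],"claw": 1.5},{"angular": [0,0,0],"xyz": [0,0.6,0],"claw": 1.5},{"angular": [0,0,0],"xyz": [0,0.4,0],"claw": 1.5},{"angular": [0,0,0],"xyz": [0,0,0],"claw": 1.5},{"angular": [0,0,0],"xyz": [0,0,0],"claw": 1.5}]}}

```text
t: 24.25
eef_pos: [0.5156, -0.0193, 0.0575]
ee_rot: [-3.14, 0.001, -1.613]
force: [-2.1, 2.9, 9.1]
width: 0.0198
gripper_force: 15.0
```

Call:
{"method": "servo_tool", "body": {"targets": [{"angular": [0,0,0],"xyz": [0,0.2,0],"claw": 1.5},{"angular": [0,0,0],"xyz": [0,0.2,0],"claw": 1.5},{"angular": [0,0,0],"xyz": [0,0,0],"claw": 1.5},{"angular": [0,0,0],"xyz": [0,0,0],"claw": 1.5}]}}

```text
t: 24.65
eef_pos: [0.513, -0.0191, 0.0576]
ee_rot: [-3.138, 0.001, -1.612]
force: [5.7, 0.1, 5.0]
width: 0.0198
gripper_force: 15.0
```

Call:
{"method": "servo_tool", "body": {"targets": [{"angular": [0,0,0],"xyz": [0,-0.1,0],"claw": 4.5},{"angular": [0,0,0],"xyz": [0,0,0],"claw": 4.5},{"angular": [0,0,0],"xyz": [0,0,0],"claw": 4.5},{"angular": [0,0,0],"xyz": [0,0,0],"claw": 4.5},{"angular": [0,0,0],"xyz": [0,0,-3],"claw": 4.5},{"angular": [0,0,0],"xyz": [0,0,-4],"claw": 4.5},{"angular": [0,0,0],"xyz": [0,0,-4],"claw": 4.5},{"angular": [0,0,0],"xyz": [0,0,-4],"claw": 4.5},{"angular": [0,0,0],"xyz": [0,0,-4],"claw": 4.5},{"angular": [0,0,0],"xyz": [3.3,1.7,0],"claw": 4.5},{"angular": [0,0,0],"xyz": [3.3,1.7,0],"claw": 4.5},{"angular": [0,0,0],"xyz": [3.3,1.7,0],"claw": 4.5},{"angular": [0,0,0],"xyz": [3.2,1.7,0],"claw": 4.5},{"angular": [0,0,0],"xyz": [0,0,0],"claw": 4.5},{"angular": [0,0,0],"xyz": [0,0,0],"claw": 4.5}]}}

```text
t: 26.15
eef_pos: [0.438, -0.1482, 0.2465]
ee_rot: [3.141, 0.0, -1.615]
force: [-0.1, 0.8, -0.8]
width: 0.0455
gripper_force: 0.0
```

```bash
python3 -c "
from h import *
s=st();togo(s,.4400,-.1470,.112,-92.4)
w=snap('wrist','w7');t=snap('top','t7')
c=lambda f,g:(255*(f/255.)**g).astype('uint8')
a=c(w['color'],.6)[:240];b=cv2.resize(c(t['color'],.6)[140:285,150:360],None,fx=2.5,fy=2.5,interpolation=2)
o=np.zeros((600,560,3),'uint8');o[:240]=a;o[240:240+min(360,b.shape[0]),:525]=b[:360];cv2.imwrite('pics/m7.png',o)"
```

```text
t 26.15 p [ 0.438  -0.1482  0.2465] rpy [ 1.7999e+02  1.0000e-02 -9.2540e+01] F [-0.1  0.8 -0.8] w 0.0455 gf 0.0
togo tool cm [-0.13 -0.2  13.45] turn z -0.14
```

View pics/m7.png

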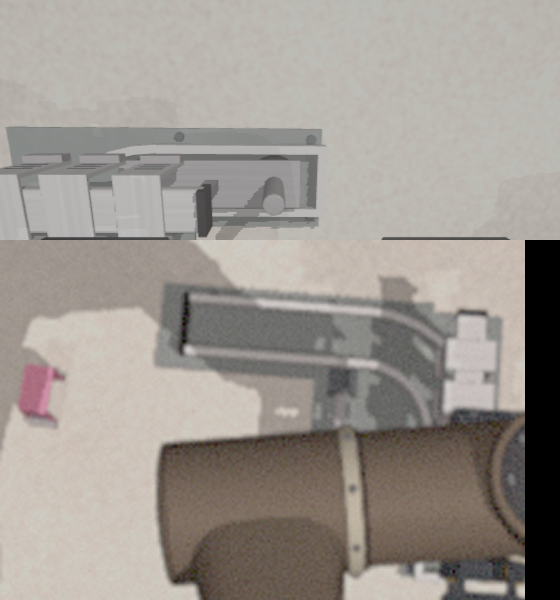

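Three covers hang on the bar, the bolt is clear of the channel, and the handle top is at about (274,203). I'll compute the handle position and plan the push rows.

```bash
cat > path.py <<'E'
from h import *
x0,y0,t0=.43473,-.14674,-.04117
def gp(s):
    L=.120;A=.110*np.pi/2
    if s<L: return s,0,0
    if s<L+A: a=(s-L)/.110; return .120+.110*np.sin(a),.110-.110*np.cos(a),a
    return .230,.110+s-L-A,np.pi/2
def world(s):
    a,b,h=gp(s);return np.array([x0+a*np.cos(t0)-b*np.sin(t0),y0+a*np.sin(t0)+b*np.cos(t0)]),h+t0-np.pi/2  # tool y = -tangent at yaw=tangent-90
E
python3 - <<'E'
from path import *
w=pickle.load(open('pics/w7.pkl','rb'))
p=ray(w,(274,203),.111)[0];print(p)
R=np.array([[np.cos(t0),-np.sin(t0)],[np.sin(t0),np.cos(t0)]]);print((p[:2]-[x0,y0])@R)
E
```

```text
[ 0.43853602 -0.14859352  0.111     ]
[ 0.00387908 -0.0016953 ]
```

Call:
{"method": "servo_tool", "body": {"targets": [{"angular": [0,0,0],"xyz": [0,0,4],"claw": 4.5},{"angular": [0,0,0],"xyz": [0,0,4],"claw": 4.5},{"angular": [0,0,0],"xyz": [0,0,2.5],"claw": 4.5},{"angular": [0,0,0],"xyz": [0,0,2],"claw": 4.5},{"angular": [0,0,0],"xyz": [0,0,1],"claw": 4.5},{"angular": [0,0,0],"xyz": [0,0,0],"claw": 2.2},{"angular": [0,0,0],"xyz": [0,0,0],"claw": 1.5},{"angular": [0,0,0],"xyz": [0,0,0],"claw": 1.5},{"angular": [0,0,0],"xyz": [0,0,0],"claw": 1.5},{"angular": [0,0,0],"xyz": [0,0,0],"claw": 1.5},{"angular": [0,0,0],"xyz": [0,0,0],"claw": 1.5}], "force": 4}}

```text
t: 27.35
eef_pos: [0.4393, -0.1476, 0.1124]
ee_rot: [-3.14, 0.0, -1.613]
force: [-0.2, 1.3, 5.5]
width: 0.0177
gripper_force: 4.0
```

Call:
{"method": "servo_tool", "body": {"targets": [{"angular": [0,0,0],"xyz": [0,-0.3,0],"claw": 1.5},{"angular": [0,0,0],"xyz": [0,-0.5,0],"claw": 1.5},{"angular": [0,0,0],"xyz": [0,-0.6,0],"claw": 1.5},{"angular": [0,0,0],"xyz": [0,-0.6,0],"claw": 1.5},{"angular": [0,0,0],"xyz": [0,-0.6,0],"claw": 1.5},{"angular": [0,0,0],"xyz": [0,-0.6,0],"claw": 1.5},{"angular": [0,0,0],"xyz": [0,-0.6,0],"claw": 1.5},{"angular": [0,0,0],"xyz": [0,-0.6,0],"claw": 1.5},{"angular": [0,0,0],"xyz": [0,-0.6,0],"claw": 1.5},{"angular": [0,0,0],"xyz": [0,-0.6,0],"claw": 1.5},{"angular": [0,0,0],"xyz": [0,-0.3,0],"claw": 1.5},{"angular": [0,0,0],"xyz": [0,0,0],"claw": 1.5}]}}

```text
t: 28.55
eef_pos: [0.498, -0.1502, 0.1114]
ee_rot: [-3.141, -0.0, -1.613]
force: [-1.9, -0.9, 1.9]
width: 0.0174
gripper_force: 4.0
```

```bash
cat >> path.py <<'E'
def where():
    s=st();p=s['eef_pos'][:2];S=np.linspace(0,.36,721);D=[np.linalg.norm(world(q)[0]-p) for q in S];q=S[int(np.argmin(D))]
    print('s',q.round(4),'off mm',round(min(D)*1000,1));return s,q
def to(s,q):
    w,yaw=world(q);togo(s,w[0],w[1],.112,np.degrees(yaw))
E
python3 -c "
from path import *
s,q=where();to(s,.12)"
```

```text
t 28.55 p [ 0.498  -0.1502  0.1114] rpy [-1.7999e+02 -1.0000e-02 -9.2430e+01] F [-1.9 -0.9  1.9] w 0.0174 gf 4.0
s 0.0635 off mm 0.9
togo tool cm [-0.1  -5.66 -0.06] turn z -0.07
```

Call:
{"method": "servo_tool", "body": {"targets": [{"angular": [0,0,0],"xyz": [0,-0.4,0],"claw": 1.5},{"angular": [0,0,0],"xyz": [0,-0.6,0],"claw": 1.5},{"angular": [0,0,0],"xyz": [0,-0.6,0],"claw": 1.5},{"angular": [0,0,0],"xyz": [0,-0.6,0],"claw": 1.5},{"angular": [0,0,0],"xyz": [0,-0.6,0],"claw": 1.5},{"angular": [0,0,0],"xyz": [0,-0.6,0],"claw": 1.5},{"angular": [0,0,0],"xyz": [0,-0.6,0],"claw": 1.5},{"angular": [0,0,0],"xyz": [0,-0.6,0],"claw": 1.5},{"angular": [0,0,0],"xyz": [0,-0.6,0],"claw": 1.5},{"angular": [0,0,0],"xyz": [0,-0.4,0],"claw": 1.5},{"angular": [0,0,0],"xyz": [0,0,0],"claw": 1.5},{"angular": [0,0,0],"xyz": [0,0,0],"claw": 1.5}]}}

```text
t: 29.75
eef_pos: [0.553, -0.1529, 0.1111]
ee_rot: [3.141, -0.0, -1.614]
force: [-2.9, -4.3, -1.4]
width: 0.0179
gripper_force: 4.0
```

```bash
python3 -c "
from path import *
s,q=where();to(s,q+.001)"
```

```text
t 29.75 p [ 0.553  -0.1529  0.1111] rpy [ 1.7995e+02 -2.0000e-02 -9.2450e+01] F [-2.9 -4.3 -1.4] w 0.0179 gf 4.0
s 0.1185 off mm 1.3
togo tool cm [-0.13 -0.1  -0.09] turn z -0.09
```

Call:
{"method": "servo_tool", "body": {"targets": [{"angular": [0,0,-1.8],"xyz": [0,-0.4,0],"claw": 1.5},{"angular": [0,0,-3.6],"xyz": [-0.02,-0.69,0],"claw": 1.5},{"angular": [0,0,-3.6],"xyz": [-0.02,-0.69,0],"claw": 1.5},{"angular": [0,0,-3.6],"xyz": [-0.02,-0.69,0],"claw": 1.5},{"angular": [0,0,-3.6],"xyz": [-0.02,-0.69,0],"claw": 1.5},{"angular": [0,0,-3.6],"xyz": [-0.02,-0.69,0],"claw": 1.5},{"angular": [0,0,-3.6],"xyz": [-0.02,-0.69,0],"claw": 1.5},{"angular": [0,0,-1.8],"xyz": [-0.01,-0.4,0],"claw": 1.5},{"angular": [0,0,0],"xyz": [0,0,0],"claw": 1.5},{"angular": [0,0,0],"xyz": [0,0,0],"claw": 1.5}]}}

```text
t: 30.75
eef_pos: [0.6022, -0.1438, 0.1114]
ee_rot: [-3.14, -0.0, -1.175]
force: [-0.3, -1.3, -3.1]
width: 0.018
gripper_force: 4.0
```

```bash
python3 -c "
from path import *
s,q=where();to(s,q);to(s,.12+.11*np.pi/4)"
```

```text
t 30.75 p [ 0.6022 -0.1438  0.1114] rpy [-1.7993e+02 -1.0000e-02 -6.7300e+01] F [-0.3 -1.3 -3.1] w 0.018 gf 4.0
s 0.1685 off mm 0.7
togo tool cm [-0.07 -0.   -0.06] turn z -0.2
togo tool cm [-0.73 -3.72 -0.05] turn z -19.94
```

Tracking is good. I'll carry on around the arc.

Call:
{"method": "servo_tool", "body": {"targets": [{"angular": [0,0,-1.8],"xyz": [-0.02,-0.4,0],"claw": 1.5},{"angular": [0,0,-3.6],"xyz": [-0.02,-0.69,0],"claw": 1.5},{"angular": [0,0,-3.6],"xyz": [-0.02,-0.69,0],"claw": 1.5},{"angular": [0,0,-3.6],"xyz": [-0.02,-0.69,0],"claw": 1.5},{"angular": [0,0,-3.6],"xyz": [-0.02,-0.69,0],"claw": 1.5},{"angular": [0,0,-3.6],"xyz": [-0.02,-0.69,0],"claw": 1.5},{"angular": [0,0,-3.6],"xyz": [-0.02,-0.69,0],"claw": 1.5},{"angular": [0,0,-3.6],"xyz": [-0.02,-0.69,0],"claw": 1.5},{"angular": [0,0,-3.6],"xyz": [-0.02,-0.69,0],"claw": 1.5},{"angular": [0,0,-1.8],"xyz": [-0.02,-0.4,0],"claw": 1.5},{"angular": [0,0,0],"xyz": [0,0,0],"claw": 1.5},{"angular": [0,0,0],"xyz": [0,0,0],"claw": 1.5}]}}

```text
t: 31.95
eef_pos: [0.65, -0.1041, 0.1112]
ee_rot: [-3.141, 0.001, -0.609]
force: [0.3, 1.2, -5.1]
width: 0.0177
gripper_force: 4.0
```

```bash
python3 -c "
from path import *
s,q=where();to(s,q);to(s,.12+.11*np.pi/2)"
```

```text
t 31.95 p [ 0.65   -0.1041  0.1112] rpy [-1.7996e+02  3.0000e-02 -3.4910e+01] F [ 0.3  1.2 -5.1] w 0.0177 gf 4.0
s 0.231 off mm 0.3
togo tool cm [-0.02  0.02 -0.08] turn z -0.37
togo tool cm [-1.75 -5.83 -0.08] turn z -32.56
```

Call:
{"method": "servo_tool", "body": {"targets": [{"angular": [0,0,-2],"xyz": [-0.02,-0.4,0],"claw": 1.5},{"angular": [0,0,-3.6],"xyz": [-0.02,-0.69,0],"claw": 1.5},{"angular": [0,0,-3.6],"xyz": [-0.02,-0.69,0],"claw": 1.5},{"angular": [0,0,-3.6],"xyz": [-0.02,-0.69,0],"claw": 1.5},{"angular": [0,0,-3.6],"xyz": [-0.02,-0.69,0],"claw": 1.5},{"angular": [0,0,-3.6],"xyz": [-0.02,-0.69,0],"claw": 1.5},{"angular": [0,0,-3.6],"xyz": [-0.02,-0.69,0],"claw": 1.5},{"angular": [0,0,-3.6],"xyz": [-0.02,-0.69,0],"claw": 1.5},{"angular": [0,0,-3.6],"xyz": [-0.02,-0.69,0],"claw": 1.5},{"angular": [0,0,-1.8],"xyz": [-0.02,-0.4,0],"claw": 1.5},{"angular": [0,0,0],"xyz": [0,0,0],"claw": 1.5},{"angular": [0,0,0],"xyz": [0,0,0],"claw": 1.5}]}}

```text
t: 33.15
eef_pos: [0.6693, -0.0454, 0.1114]
ee_rot: [-3.141, 0.001, -0.041]
force: [-1.8, -0.0, -1.9]
width: 0.0178
gripper_force: 4.0
```

```bash
python3 -c "
from path import *
s,q=where();to(s,q);to(s,.12+.11*np.pi/2+.06);snap('wrist','w8')"
```

```text
t 33.15 p [ 0.6693 -0.0454  0.1114] rpy [-1.7998e+02  4.0000e-02 -2.3300e+00] F [-1.8 -0.  -1.9] w 0.0178 gf 4.0
s 0.2935 off mm 0.3
togo tool cm [-0.02  0.02 -0.06] turn z 0.03
togo tool cm [-0.02 -5.91 -0.06] turn z 0.03
```

Call:
{"method": "servo_tool", "body": {"targets": [{"angular": [0,0,0],"xyz": [0,-0.4,0],"claw": 1.5},{"angular": [0,0,0],"xyz": [0,-0.7,0],"claw": 1.5},{"angular": [0,0,0],"xyz": [0,-0.7,0],"claw": 1.5},{"angular": [0,0,0],"xyz": [0,-0.7,0],"claw": 1.5},{"angular": [0,0,0],"xyz": [0,-0.7,0],"claw": 1.5},{"angular": [0,0,0],"xyz": [0,-0.7,0],"claw": 1.5},{"angular": [0,0,0],"xyz": [0,-0.6,0],"claw": 1.5},{"angular": [0,0,0],"xyz": [0,-0.4,0],"claw": 1.5},{"angular": [0,0,0],"xyz": [0,-0.3,0],"claw": 1.5},{"angular": [0,0,0],"xyz": [0,-0.2,0],"claw": 1.5},{"angular": [0,0,0],"xyz": [0,0,0],"claw": 1.5},{"angular": [0,0,0],"xyz": [0,0,0],"claw": 1.5}]}}

```text
t: 34.4
eef_pos: [0.6719, 0.0089, 0.1114]
ee_rot: [-3.141, -0.0, -0.039]
force: [-2.4, 0.4, -3.3]
width: 0.0181
gripper_force: 4.0
```

Call:
{"method": "servo_tool", "body": {"targets": [{"angular": [0,0,0],"xyz": [0,-0.2,0],"claw": 1.5},{"angular": [0,0,0],"xyz": [0,-0.2,0],"claw": 1.5},{"angular": [0,0,0],"xyz": [0,-0.1,0],"claw": 1.5},{"angular": [0,0,0],"xyz": [0,0,0],"claw": 1.5},{"angular": [0,0,0],"xyz": [0,0,0],"claw": 1.5},{"angular": [0,0,0],"xyz": [0,0,0],"claw": 1.5}]}}

```text
t: 35.0
eef_pos: [0.6721, 0.0122, 0.112]
ee_rot: [3.14, 0.0, -0.039]
force: [-3.0, -7.5, -0.1]
width: 0.018
gripper_force: 4.0
```

Call:
{"method": "servo_tool", "body": {"targets": [{"angular": [0,0,0],"xyz": [0,0,0],"claw": 2.8},{"angular": [0,0,0],"xyz": [0,0,0],"claw": 2.8},{"angular": [0,0,0],"xyz": [0,0,0],"claw": 2.8},{"angular": [0,0,0],"xyz": [0,0,0],"claw": 2.8},{"angular": [0,0,0],"xyz": [0,0,-1],"claw": 2.8},{"angular": [0,0,0],"xyz": [0,0,-3],"claw": 2.8},{"angular": [0,0,0],"xyz": [0,0,-4],"claw": 2.8},{"angular": [0,0,0],"xyz": [-2,2,-4],"claw": 4.5},{"angular": [0,0,0],"xyz": [-4,3,-3],"claw": 4.5},{"angular": [0,0,0],"xyz": [-4,3,0],"claw": 4.5},{"angular": [0,0,0],"xyz": [-4,3,0],"claw": 4.5},{"angular": [0,0,0],"xyz": [-4,0,0],"claw": 4.5},{"angular": [0,0,0],"xyz": [0,0,0],"claw": 4.5},{"angular": [0,0,0],"xyz": [0,0,0],"claw": 4.5}]}}

```text
t: 36.4
eef_pos: [0.4937, -0.0854, 0.259]
ee_rot: [-3.141, -0.003, -0.039]
force: [0.9, 0.4, 1.3]
width: 0.0447
gripper_force: 0.0
```

```bash
python3 -c "
from path import *
s=st();togo(s,.5139,-.0195,.057,-92.4)
w=snap('wrist','w9');t=snap('top','t9')
c=lambda f,g:(255*(f/255.)**g).astype('uint8')
a=c(w['color'],.6)[:240];b=cv2.resize(c(t['color'],.6)[140:285,150:360],None,fx=2.5,fy=2.5,interpolation=2)
o=np.zeros((600,560,3),'uint8');o[:240]=a;o[240:240+min(360,b.shape[0]),:525]=b[:360];cv2.imwrite('pics/m9.png',o)"
```

```text
t 36.4 p [ 0.4937 -0.0854  0.259 ] rpy [-179.96   -0.19   -2.22] F [0.9 0.4 1.3] w 0.0447 gf 0.0
togo tool cm [ 1.69 -6.65 20.21] turn z 90.18
```

View pics/m9.png

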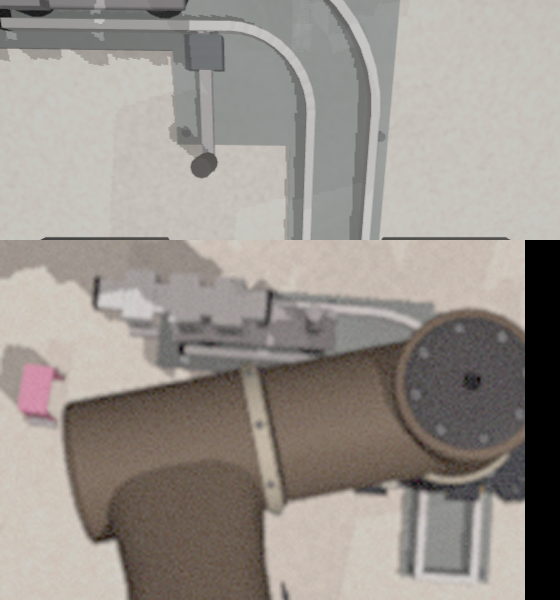

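All three covers hang with the carrier home, and the knob is drawn back at (204,165) in the wrist view. I'll grip the knob at yaw −2.4° so the gripper body stays clear of the handle, then shut the bolt.

Call:
{"method": "servo_tool", "body": {"targets": [{"angular": [0,0.2,0.2],"xyz": [0.9,-3.3,0],"claw": 5},{"angular": [0,0,0],"xyz": [0.8,-3.3,0],"claw": 5},{"angular": [0,0,0],"xyz": [0,0,4],"claw": 5},{"angular": [0,0,0],"xyz": [0,0,4],"claw": 5},{"angular": [0,0,0],"xyz": [0,0,4],"claw": 5},{"angular": [0,0,0],"xyz": [0,0,0],"claw": 5},{"angular": [0,0,0],"xyz": [0,0,0],"claw": 5}]}}

```text
t: 37.2
eef_pos: [0.5147, -0.02, 0.1374]
ee_rot: [3.14, -0.002, -0.042]
force: [-0.1, 0.3, 1.1]
width: 0.0501
gripper_force: 0.0
```

```bash
python3 -c "
from path import *
s=st();togo(s,.5135,-.02,.057,-2.4)"
```

```text
t 37.2 p [ 0.5147 -0.02    0.1374] rpy [ 1.7992e+02 -1.1000e-01 -2.3800e+00] F [-0.1  0.3  1.1] w 0.0501 gf 0.0
togo tool cm [-0.14 -0.    8.04] turn z 0.02
```

Call:
{"method": "servo_tool", "body": {"targets": [{"angular": [0,0,0],"xyz": [-0.1,0,3],"claw": 5},{"angular": [0,0,0],"xyz": [0,0,3],"claw": 5},{"angular": [0,0,0],"xyz": [0,0,2],"claw": 5},{"angular": [0,0,0],"xyz": [0,0,0],"claw": 1.5},{"angular": [0,0,0],"xyz": [0,0,0],"claw": 1.5},{"angular": [0,0,0],"xyz": [0,0,0],"claw": 1.5},{"angular": [0,0,0],"xyz": [0,0,0],"claw": 1.5},{"angular": [0,0,0],"xyz": [0,0,0],"claw": 1.5},{"angular": [0,0,0],"xyz": [0,0,0],"claw": 1.5},{"angular": [0,0,0],"xyz": [0.5,0,0],"claw": 1.5},{"angular": [0,0,0],"xyz": [0.7,0,0],"claw": 1.5},{"angular": [0,0,0],"xyz": [0.8,0,0],"claw": 1.5},{"angular": [0,0,0],"xyz": [0.8,0,0],"claw": 1.5},{"angular": [0,0,0],"xyz": [0.8,0,0],"claw": 1.5},{"angular": [0,0,0],"xyz": [0.6,0,0],"claw": 1.5},{"angular": [0,0,0],"xyz": [0.4,0,0],"claw": 1.5},{"angular": [0,0,0],"xyz": [0,0,0],"claw": 1.5},{"angular": [0,0,0],"xyz": [0,0,0],"claw": 1.5}], "force": 25}}

```text
t: 39.0
eef_pos: [0.5611, -0.0212, 0.0588]
ee_rot: [-3.14, -0.008, -0.042]
force: [1.7, 5.4, 6.7]
width: 0.0188
gripper_force: 25.0
```

Call:
{"method": "servo_tool", "body": {"targets": [{"angular": [0,0,0],"xyz": [0.2,0,0],"claw": 1.5},{"angular": [0,0,0],"xyz": [0.2,0,0],"claw": 1.5},{"angular": [0,0,0],"xyz": [0.1,0,0],"claw": 1.5},{"angular": [0,0,0],"xyz": [0,0,0],"claw": 1.5},{"angular": [0,0,0],"xyz": [0,0,0],"claw": 1.5}]}}

```text
t: 39.5
eef_pos: [0.5644, -0.0214, 0.0588]
ee_rot: [-3.141, -0.005, -0.042]
force: [-5.0, 8.3, 10.9]
width: 0.0197
gripper_force: 25.0
```

Call:
{"method": "servo_tool", "body": {"targets": [{"angular": [0,0,0],"xyz": [-0.1,0,0],"claw": 4.5},{"angular": [0,0,0],"xyz": [0,0,0],"claw": 4.5},{"angular": [0,0,0],"xyz": [0,0,0],"claw": 4.5},{"angular": [0,0,0],"xyz": [0,0,0],"claw": 4.5},{"angular": [0,0,0],"xyz": [0,0,-3],"claw": 4.5},{"angular": [0,0,0],"xyz": [0,0,-4],"claw": 4.5},{"angular": [0,0,0],"xyz": [0,0,-4],"claw": 4.5},{"angular": [0,0,0],"xyz": [-2,0,-4],"claw": 4.5},{"angular": [0,0,0],"xyz": [-4,0,-4],"claw": 4.5},{"angular": [0,0,0],"xyz": [-4,0,0],"claw": 4.5},{"angular": [0,0,0],"xyz": [0,0,0],"claw": 4.5},{"angular": [0,0,0],"xyz": [0,0,0],"claw": 4.5}]}}

```text
t: 40.7
eef_pos: [0.4666, -0.0183, 0.2432]
ee_rot: [-3.141, -0.005, -0.042]
force: [1.0, 0.6, 0.4]
width: 0.0448
gripper_force: 0.0
```

```bash
python3 -c "
from path import *
s=st()
w=snap('wrist','w10');t=snap('scene','s10')
for g in (.124,.118,.074): print(g,proj(w,[[x0+g+.1295*.0412,y0-.0412*g+.1295,.058]]).round(0))
c=lambda f,g:(255*(f/255.)**g).astype('uint8')
a=c(w['color'],.6)[:240];b=cv2.resize(c(t['color'],.6)[180:290,200:380],None,fx=3.1,fy=3.1,interpolation=2)[:360,:560]
o=np.zeros((600,560,3),'uint8');o[:240]=a;o[240:240+b.shape[0],:b.shape[1]]=b;cv2.imwrite('pics/m10.png',o)"
```

```text
t 40.7 p [ 0.4666 -0.0183  0.2432] rpy [-179.96   -0.29   -2.4 ] F [1.  0.6 0.4] w 0.0448 gf 0.0
0.124 [[275.  71.]]
0.118 [[275.  79.]]
0.074 [[275. 134.]]
```

View pics/m10.png

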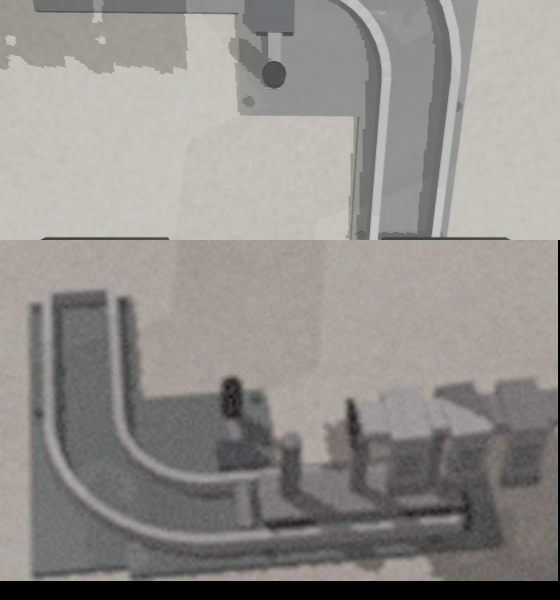

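The knob is at about (274,75), which puts the bolt at roughly 47–50 mm. All three covers hang, and the bolt lies across the channel behind the carrier. I'll check the handle position once more before handing in.

```bash
python3 -c "
from path import *
f=pickle.load(open('pics/s10.pkl','rb'))
u=(200+291/3.1,180+198/3.1)
R=np.array([[np.cos(t0),-np.sin(t0)],[np.sin(t0),np.cos(t0)]])
p=ray(f,u,.111);print((p[:,:2]-[x0,y0])@R)
w=pickle.load(open('pics/w10.pkl','rb'));k=ray(w,(274,74),.058);print('knob',(k[:,:2]-[x0,y0])@R)"
```

```text
[[0.23503503 0.17042167]]
knob [[0.12210112 0.13003519]]
```

```bash
python3 -c "
from station import order
print(order.job_done())"
```

```text
the job is handed in; nothing more can be done
None
```

I've handed the job in; no verdict came back. All three covers hang on the bar, the carrier is home against the end stop and the bolt is shut (about 48 of 50 mm by camera), finished at about 41 s on the robot's clock.

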